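# Set the speed controller to 5 and start it

### The job

With a fingertip, push the yellow pointer of the speed selector round clockwise, counting the clicks, until it rests in the click of speed 5 (the mark with five dots), without pinching the pointer or going past speed 5. Only then press the green start button fully down and let it come up. Do not press the red stop button, and leave the tape measure, the screwdriver and the pliers alone.

Things in the scene. Friction and masses are not known exactly. Their poses are not given: they have to be found in the camera images.
- controller: Fixed low grey box with a dark top panel, 160 (x) x 300 (y) x 55 mm; origin at the centre of its underside, z up. Dial centre at x = -20, y = -55 mm; two push buttons at y = +95 mm, x = -20 and +50 mm (green and red in either order). Dial marks: a white tick at each click and outside it as many white dots as the speed (a cross bar for 0).
- selector_axis (a point): Point on the panel's surface on the selector's vertical turning axis; its axes are the controller's.
- selector (a joint): Selector's turn in rad, growing clockwise from above. Speed k (0 to 7) rests at 0.5236 k (within 0.06), speed 5 at 2.618. Pointer direction in the controller's frame, from +x towards +y: 105 degrees minus this. Starts in a click from 0 to 3. A detent resists between clicks, up to 0.2 N m; past half-way the pointer jumps by itself into the next click, away from the finger, and stays. Stops beyond 0 and 7.
- pointer_tip (a point): Middle of the outer end of the selector's yellow pointer bar, half-way up it. The bar (black line on top) runs from 12 mm behind the axis to 48 mm ahead, is 12 mm wide and stands from 10 to 42 mm above the panel; under it a round foot, radius 19 mm, up to 16 mm above the panel. The dial round it is flat and clear for 80 mm.
- cheek_up: The half of the pointer bar, 60 x 6 x 32 mm, on the side one pushes to turn it clockwise (to higher speeds). Origin on the selector's axis, 2 mm above the panel; its x points along the pointer.
- cheek_down: The other half of the pointer bar, 60 x 6 x 32 mm, on the side one would push to turn it anticlockwise. Same origin.
- start_button (a joint): Travel of the green start button, 0 = up, 0.006 m = fully down. Spring: fully down takes 5 N; it comes up by itself.
- start_button_top (a point): Centre of the top of the green start button (radius 14 mm, 22 mm above the panel) in its round black housing; pressed straight down.
- stop_button (a joint): Travel of the red stop button, 0 = up, 0.006 m = fully down; leave it.
- stop_button_top (a point): Centre of the top of the red stop button, built like the green one.
- tape_measure: Loose yellow tape measure, 35 x 95 x 65 mm, on the bench; leave it. Origin under its centre.
- screwdriver_r: Loose screwdriver with red handle, 24 x 210 x 25 mm, on the bench; leave it. Origin under its centre.
- pliers: Loose blue-handled pliers, 60 x 169 x 14 mm, on the bench; leave them. Origin under their centre.

How it is judged (in metres and radians):
On the way, in this order (a step that is already met when the one before it is completed fails the run):
1. the selector rests at speed 5, the start button not yet pressed (value of joint selector between 2.5 and 2.74 rad and value of joint start_button below 0.002 m), for 0.3 s.
2. the green start button is pressed down (value of joint start_button above 0.0045 m and value of joint selector between 2.5 and 2.74 rad), for 0.05 s.
At the end, for the whole second after the job is handed in: The selector rests at speed 5 (within 0.12 rad, a quarter of a click), the green button has been pressed at least 4.5 mm after that and both buttons are up again; tape measure, screwdriver and pliers lie within 20 mm of where they were (value of joint selector between 2.5 and 2.74 rad and value of joint each of start_button, stop_button below 0.0015 m and distance of each of tape_measure, screwdriver_r, pliers from where it was at the start of the episode below 0.02 m); the robot touches nothing.
It fails at once if the selector goes past speed 5 (over half-way to 6) (value of joint selector above 2.88 rad).
It fails at once if the pointer is pinched: the fingers press on both its sides at once (contact force between the fingers and cheek_up above 2 N and contact force between the fingers and cheek_down above 2 N).
It fails at once if the start button is pressed while the selector is not at speed 5 (value of joint start_button above 0.003 m and (value of joint selector below 2.4 rad or value of joint selector above 2.84 rad)).
It fails at once if the red stop button is pressed (value of joint stop_button above 0.003 m).
It fails at once if a bystander is moved or lifted (distance of any of tape_measure, screwdriver_r, pliers from where it was at the start of the episode above 0.025 m).
It also fails if it takes over 64 s, if anything falls off the work surface, if the arm or the gripper's body presses on something with over 40 N, if the wrist force passes 120 N, or if a joint passes its speed limit or range.

### The arm

A 6-joint arm with a two-finger parallel gripper is mounted at the origin on a cart in front of the work surface, level with it; the furniture and walls round the work are solid. World frame = base frame: x ahead of the robot, y to its left, z up, the work surface at z = 0. Lengths are in mm, angles in rad, forces in N, time in s.
With the tool pointing down it reaches from about 375 to 900 mm from the base axis. Payload 3.1 kg.
Tool frame: the origin (TCP) lies between the finger pads; the fingertips stand bot.finger_overhang ahead of it and the grasp point (between the pads) lies 3 mm ahead of it (bot.finger_overhang is the distance from the TCP to the fingertips, in mm); x points along the fingers, y is the direction in which the jaws open and shut, and the axes are right-handed (so a half turn about x gives the same grasp; the last joint's range is limited). The gripper opens to 85 mm and grips with 20 to 120 N. Pads are 22 mm wide; open, the fingers measure 114 mm over their backs; the gripper's body (76 mm by 85 mm) begins 54 mm behind the grasp point. The pads swing forward as they close: fully open they stand 13 mm farther back than shut.
Start: joints at [-1.393, 0.527, 1.433, -0, 1.181, -0.178], TCP at [218.32, -585.605, 253.31] pointing down, gripper open.
Joint ranges: [-3.08, 3.08], [-0.75, 2.2], [0.22, 2.44], [-1.43, 4.57], [0, 2.65], [-2.85, 2.85]. Speed limits (rad/s): [2.79, 2.79, 3.14, 3.14, 3.14, 3.14].

### API

Orientations are given as a unit quaternion [w, x, y, z].
In Python, from workcell import bot gives the robot as it stands.
- The arm moves only by the tool play_rows, never from a script. Its argument "plan" is a list of rows, each a list of 5 numbers: the closure, from 0 (fully open) to 1 (shut), then the shift along the tool's x, y, z in cm, then the turn about the tool's x in rad. In form: [[claw, tx, ty, tz, yaw], ...]. A call has 1 to 8 rows; each row is the pose to reach, as a shift and turn from the pose commanded when the call began, along the tool's axes at that moment; what a row does not reach only later rows make up. A row lasts 1/10 s, in which the tool goes at most 50 mm and 8.59 degrees, less where a joint would pass 70% of its speed; a pose out of reach is approached as far as the arm can. A call with a gripper value outside its range is refused whole. The fingers move at their own pace and stop on an object; "grip_force" is the grip in N (left out, the last holds). Time passes only in rows, so rows that repeat a pose let the fingers close. It gives the time, the measured TCP pose, the force and the opening at its end, in the units of the state.
- bot.sense(): the state, without advancing time (a new reading comes with each control period).
- bot.grab_frame(name): name is "scene" or "top"; returns a dict with "pixels" (400x640x3 uint8, red, green, blue), "fx", "fy", "cx", "cy" (pixels), "R" (3x3) and "t" (3): a world point X has camera coordinates R X + t. Camera axes: x right, y down, z forward; pixel columns grow to the right and rows downward; lengths in mm; the calibration is good to about 2 mm. A picture is of the moment at which its call begins. There is no depth.
- bot.hand_in(): hands the job in, once; it reports no verdict.
The state is a dict: "t": time; "q": joint angles; "qvel": joint speeds; "tau": joint torques, N m; "tool_pos": TCP position; "orientation": TCP orientation; "wrist_force": force on the tool from outside, world axes, zero at the start; "torque": the same for the moment, N m; "opening": finger opening in mm.
Only numpy, scipy, OpenCV 4.12 (cv2) and the standard library are available. Lean on these libraries where they do the work, as an engineer would, in place of code of your own. Each camera call takes 0.05 s, during which the arm holds its last target.

## Working session

There is one attempt and no reset: what is moved stays moved. The work goes in short steps, Python scripts to look and compute and a tool call to move; the robot and the scene stay as the last step left them, time stands still between calls to the robot, and variables do not carry over. Pictures are saved under pics/ and viewed, and the job is handed in when it is done.

Besides the shell and the picture viewer there is one more tool, called after "Call:" as name(argument=value, ...), one argument or row to a line, values as JSON. play_rows: Moves the arm, as the interface text tells. Its arguments: {"type":"object","properties":{"plan":{"type":"array"},"grip_force":{"type":"number"}},"required":["plan"]}

```bash
mkdir -p pics; ls; python3 - <<'E'
from workcell import bot
import cv2
s=bot.sense();print(s);print(bot.finger_overhang)
for n in("scene","top"):
    f=bot.grab_frame(n);cv2.imwrite(f"pics/{n}0.png",f["pixels"][:,:,::-1]);print(n,{k:v for k,v in f.items() if k!="pixels"})
E
```

```text
pics
{'t': 0.0, 'q': array([-1.39251008e+00,  5.28453274e-01,  1.43393664e+00, -2.96930728e-05,
        1.18135743e+00, -1.78505645e-01]), 'qvel': array([ 0.0001245 , -0.00045467, -0.00080365,  0.00023111, -0.00121528,
        0.00110277]), 'tau': array([ 2.73614978e-04, -4.42347765e+01, -1.78023773e+01, -3.12276616e-04,
        8.46066599e-03, -2.46187071e-07]), 'tool_pos': array([ 218.18893362, -584.95590428,  252.33054825]), 'orientation': array([-0.12471901, -0.69587398, -0.12624261,  0.69589322]), 'wrist_force': array([-0.20795218, -0.32412953,  0.03982461]), 'torque': array([ 0.01739589,  0.02339888, -0.00346424]), 'opening': 85.20721863074868}
22.0
scene {'fx': 369.9587318369451, 'fy': 369.9587318369451, 'cx': 321.55048855187334, 'cy': 200.36695620903348, 'R': array([[-5.41510077e-01, -8.40694211e-01, -2.82761618e-04],
       [-5.90665501e-01,  3.80700250e-01, -7.11464395e-01],
       [ 5.98231646e-01, -3.85098122e-01, -7.02722089e-01]]), 't': array([320.97799223, 367.91549041, 915.0129696 ])}
top {'fx': 392.34075152034893, 'fy': 392.34075152034893, 'cx': 322.8272742425183, 'cy': 198.457213985558, 'R': array([[-0.02618553, -0.99961147,  0.00955124],
       [-0.98447805,  0.02412805, -0.17384132],
       [ 0.17354333, -0.01395511, -0.98472736]]), 't': array([  50.21038984,  558.75969627, 1065.33397636])}
```

View pics/scene0.png

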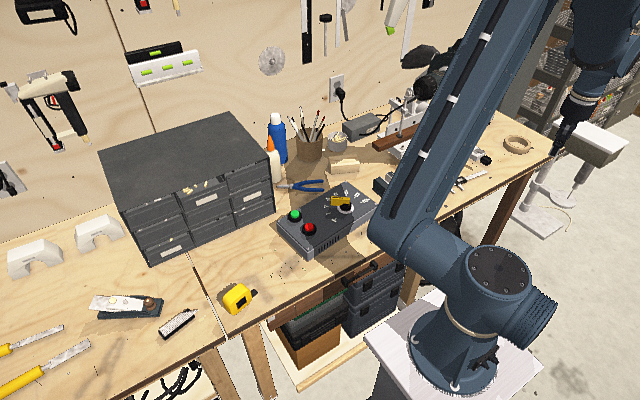

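View pics/top0.png

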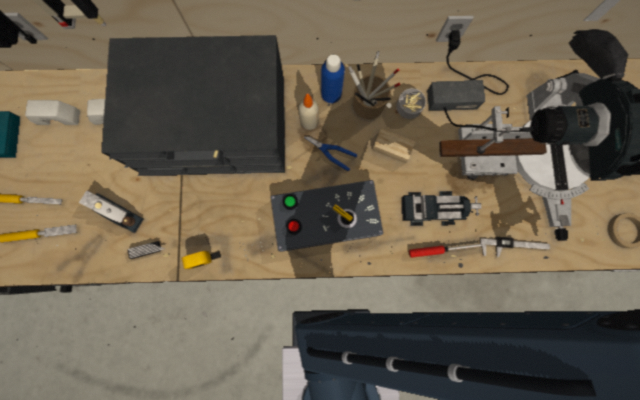

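```bash
cat > h.py <<'E'
import numpy as np,cv2
from workcell import bot
def proj(f,X):
    c=f["R"]@np.asarray(X,float)+f["t"];return np.array([f["fx"]*c[0]/c[2]+f["cx"],f["fy"]*c[1]/c[2]+f["cy"]])
def ray(f,uv,z):
    d=f["R"].T@np.array([(uv[0]-f["cx"])/f["fx"],(uv[1]-f["cy"])/f["fy"],1]);o=-f["R"].T@f["t"]
    return o+d*(z-o[2])/d[2]
def crop(f,box,k,name):
    a,b,c,d=box;cv2.imwrite(name,cv2.resize(f["pixels"][b:d,a:c,::-1],None,fx=k,fy=k,interpolation=cv2.INTER_CUBIC))
def cents(f,box):
    a,b,c,d=box;h=cv2.cvtColor(f["pixels"],cv2.COLOR_RGB2HSV)
    out={}
    for n,lo,hi in(("green",(50,120,80),(80,255,255)),("red",(0,150,70),(6,255,255)),("yellow",(18,150,80),(32,255,255))):
        m=cv2.inRange(h,lo,hi);mm=np.zeros_like(m);mm[b:d,a:c]=m[b:d,a:c]
        N,l,s,ce=cv2.connectedComponentsWithStats(mm)
        if N>1:
            i=1+np.argmax(s[1:,4]);out[n]=(ce[i],s[i,4],mm*(l==i))
    return out
E
python3 - <<'E'
from h import *
f=bot.grab_frame("top");crop(f,(265,170,390,260),6,"pics/tc.png")
c=cents(f,(265,170,390,260))
g=bot.grab_frame("scene");crop(g,(260,170,390,270),6,"pics/sc.png")
d=cents(g,(270,180,390,270))
for n,z in(("green",77),("red",77),("yellow",97)):
    print(n,c[n][:2],ray(f,c[n][0],z),d[n][:2],ray(g,d[n][0],z))
E
```

```text
green (array([289.5  , 201.125]), np.int32(80)) [549.6437582  128.60690388  77.        ] (array([294.33898305, 213.49152542]), np.int32(59)) [545.5415967  129.87804939  77.        ]
red (array([292.79518072, 225.71084337]), np.int32(83)) [481.32879362 120.39711951  77.        ] (array([308.53225806, 226.5483871 ]), np.int32(62)) [476.37663748 120.94340499  77.        ]
yellow (array([342.225     , 212.25833333]), np.int32(120)) [512.24617458 -14.63617702  97.        ] (array([339.34415584, 200.46103896]), np.int32(154)) [501.16960924  -6.79688607  97.        ]
```

View pics/tc.png

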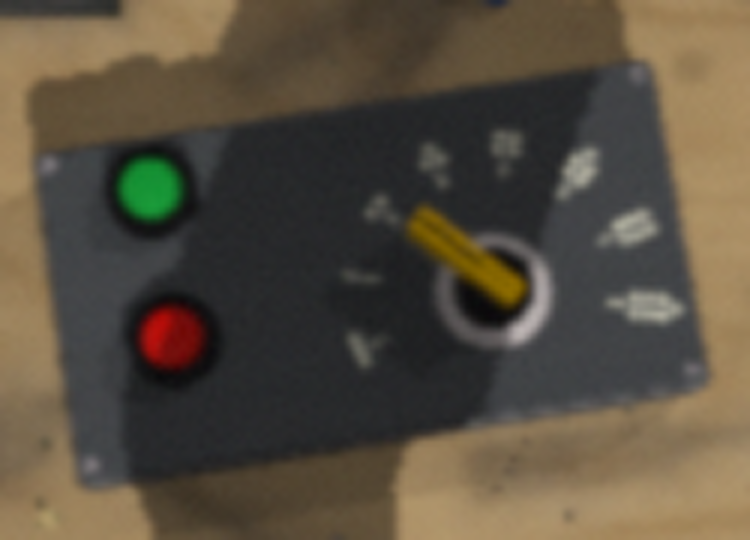

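View pics/sc.png

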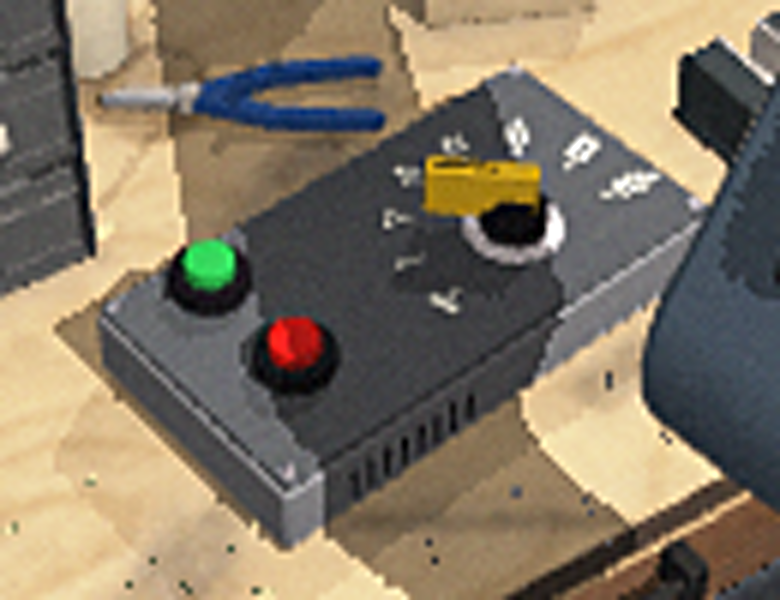

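```bash
cat >> h.py <<'E'
def frame(f):
    P=[ray(f,(265+u/6,170+v/6),55)[:2] for u,v in((38,153),(648,62),(710,382),(82,489))]
    return np.array(P)
E
python3 - <<'E'
from h import *
f=bot.grab_frame("top");g=bot.grab_frame("scene")
P=frame(f);print(P)
ey=(P[0]-P[1]+P[3]-P[2]);print(np.linalg.norm(ey)/2);yaw=np.arctan2(-ey[0],ey[1])
ct=P.mean(0);R=lambda a:np.array([[np.cos(a),-np.sin(a)],[np.sin(a),np.cos(a)]])
print(np.degrees(yaw),ct)
print("scene repro? green,red,axis from corners")
for p in((50,95),(-20,95),(-20,-55)): print(ct+R(yaw)@p)
b=(ray(f,(289.5,201.1),77)+ray(f,(292.8,225.7),77)+ray(g,(294.34,213.5),77)+ray(g,(308.5,226.5),77))[:2]/4
print("ct from buttons",b-R(yaw)@[15,95])
# pointer dir
A=ct+R(yaw)@[-20,-55]
c=cents(f,(265,170,390,260))["yellow"][2]
print("rect top",cv2.minAreaRect(cv2.findNonZero(c)))
pts=np.array([ray(f,(265+u/6-0,170+v/6),97)[:2] for u,v in((420,218),(513,293))])
d=pts[0]-pts[1];print(pts,"len",np.linalg.norm(d),"sel",np.radians(105)-(np.arctan2(d[1],d[0])-yaw))
q=pts[1]+d/np.linalg.norm(d)*12;print("axis from bar",q,"from ct",A)
# dial ticks check: marks angles at z 55
for n,uv in((0,(376,345)),(1,(362,277)),(4,(503,172)),(7,(615,302))):
    m=ray(f,(265+uv[0]/6,170+uv[1]/6),55)[:2]-A;print(n,np.linalg.norm(m),(np.radians(105)-(np.arctan2(m[1],m[0])-yaw))/.5236)
E
```

```text
[[ 570.7802281   181.24333186]
 [ 607.67152986 -108.20699414]
 [ 455.13970629 -129.63423229]
 [ 413.41360334  161.6090775 ]]
292.9956462859687
7.710129781115885 [511.7512669   26.25279573]
scene repro? green,red,axis from corners
[548.5539099  127.10201719]
[479.1867452  117.71072008]
[499.31095328 -30.93320428]
ct from buttons [511.17404377  28.79830788]
rect top ((342.21954345703125, 212.4756317138672), (22.176673889160156, 5.77842903137207), 38.65980529785156)
[[528.90159001   4.35368424]
 [493.84241951 -36.29271629]] len 53.67751216471143 sel 1.108096160558325
axis from bar [501.68015321 -27.20591649] from ct [499.31095328 -30.93320428]
0 60.30575732042075 0.007409077907657052
1 61.99632082381123 1.0323051959975202
4 57.38618821341616 3.969530611298867
7 56.60944895410784 6.95238412377143
```

```bash
cat >> h.py <<'E'
from scipy.spatial.transform import Rotation as Ro
A=np.array([500.,-29.5]); YAW=np.radians(7.6); GREEN=np.array([547.7,129.0])
def tool():
    s=bot.sense();w,x,y,z=s["orientation"];return s["tool_pos"],Ro.from_quat([x,y,z,w]).as_matrix(),s
def target(k,gap,r=34,sgn=1,hw=11,z=100):
    """pose whose face touches the pointer at selector k clicks when gap=0"""
    a=np.radians(105)-.5236*k+YAW;rh=np.array([np.cos(a),np.sin(a)]);t=np.array([np.sin(a),-np.cos(a)])
    p=A+r*rh-(6+hw+gap)*t;tz=np.r_[sgn*t,0];tx=np.array([0,0,-1.]);ty=np.cross(tz,tx)
    return np.r_[p,z],np.c_[tx,ty,tz]
def rows(p,M,T):
    "shift cm + turn about x relative to p,M"
    out=[]
    for q,N in T:
        d=M.T@(q-p)/10;r=Ro.from_matrix(M.T@N).as_rotvec();out.append(np.r_[d,r]);
    return np.round(np.array(out),3)
E
python3 - <<'E'
from h import *
p,M,s=tool();print(M.round(3))
for sg in(1,-1): print(rows(p,M,[target(k,12,sgn=sg,z=200) for k in(2,3.5,5)]))
print([target(k,0)[0] for k in (2,3,4,5)])
E
```

```text
[[-0.     0.349 -0.937]
 [ 0.001 -0.937 -0.349]
 [-1.    -0.001 -0.   ]]
[[ 5.3370e+00 -4.6514e+01 -4.7146e+01 -2.1320e+00 -1.0000e-03  0.0000e+00]
 [ 5.3360e+00 -4.4321e+01 -4.9771e+01 -1.3470e+00 -1.0000e-03  1.0000e-03]
 [ 5.3330e+00 -4.0914e+01 -5.0077e+01 -5.6100e-01 -0.0000e+00  1.0000e-03]]
[[ 5.3370e+00 -4.6514e+01 -4.7146e+01  1.0090e+00  0.0000e+00  1.0000e-03]
 [ 5.3360e+00 -4.4321e+01 -4.9771e+01  1.7950e+00  1.0000e-03  1.0000e-03]
 [ 5.3330e+00 -4.0914e+01 -5.0077e+01  2.5800e+00  1.0000e-03  0.0000e+00]]
[array([507.14582143,   7.83546887, 100.        ]), array([524.85623254,  -0.73947664, 100.        ]), array([535.90640578, -17.02081638, 100.        ]), array([537.33544263, -36.64595857, 100.        ])]
```

Call:
play_rows(
  plan=[
    [1,0,-46.5,-47.1,-2.13],
    [1,0,-46.5,-47.1,-2.13],
    [1,0,-46.5,-47.1,-2.13],
    [1,0,-46.5,-47.1,-2.13],
    [1,0,-46.5,-47.1,-2.13],
    [1,0,-46.5,-47.1,-2.13],
    [1,0,-46.5,-47.1,-2.13],
    [1,0,-46.5,-47.1,-2.13],
  ],
  grip_force=40,
)

```text
t: 1.1
tool_pos: [387.4, -221.1, 253.6]
orientation: [0.498, 0.502, 0.498, -0.502]
wrist_force: [1.1, 0.1, -0.3]
opening: 0.2
```

```bash
cat > st.py <<'E'
import sys
from h import *
p,M,s=tool();print(s["t"],p.round(1),s["q"].round(2),s["wrist_force"].round(1),s["opening"])
k,g,z=map(float,sys.argv[1:4]);print(rows(p,M,[target(k,g,z=z)])[:,:4])
E
python3 st.py 2 12 200
```

```text
1.1 [ 387.4 -221.1  253.6] [-0.77  0.29  1.86  0.    0.99 -0.76] [ 1.1  0.1 -0.3] 0.15196076332307107
[[  5.354  10.813 -23.72   -0.927]]
```

Call:
play_rows(
  plan=[
    [1,0,10.8,-23.7,-0.93],
    [1,0,10.8,-23.7,-0.93],
    [1,0,10.8,-23.7,-0.93],
    [1,0,10.8,-23.7,-0.93],
    [1,0,10.8,-23.7,-0.93],
    [1,0,10.8,-23.7,-0.93],
    [1,0,10.8,-23.7,-0.93],
    [1,0,10.8,-23.7,-0.93],
  ],
)

```text
t: 1.9
tool_pos: [497.9, 12.5, 253.2]
orientation: [0.669, 0.228, 0.67, -0.228]
wrist_force: [-0.0, -1.1, -0.3]
opening: -0.2
```

```bash
python3 st.py 2 15 125; python3 - <<'E'
from h import *
f=bot.grab_frame("top");crop(f,(245,130,405,260),4,"pics/t2.png")
f=bot.grab_frame("scene");crop(f,(230,100,430,270),4,"pics/s2.png")
E
```

```text
1.9 [497.9  12.5 253.2] [-0.2   0.36  1.74 -0.    1.04 -1.11] [-0.  -1.1 -0.3] -0.22558189131098294
[[ 1.2821e+01  2.0300e-01 -4.8100e-01 -3.0000e-03]]
```

View pics/t2.png

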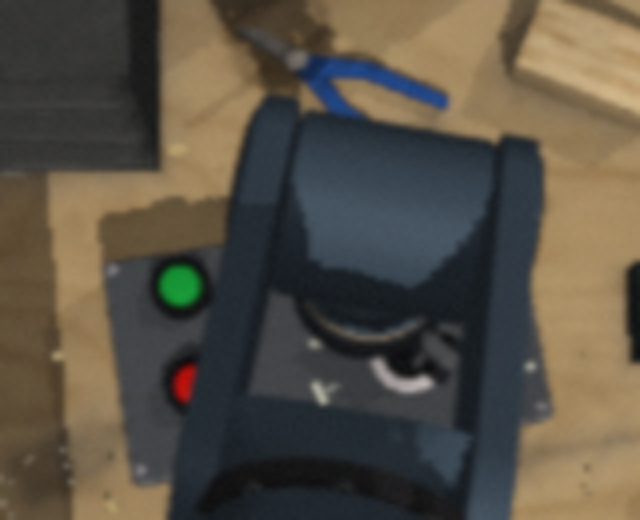

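View pics/s2.png

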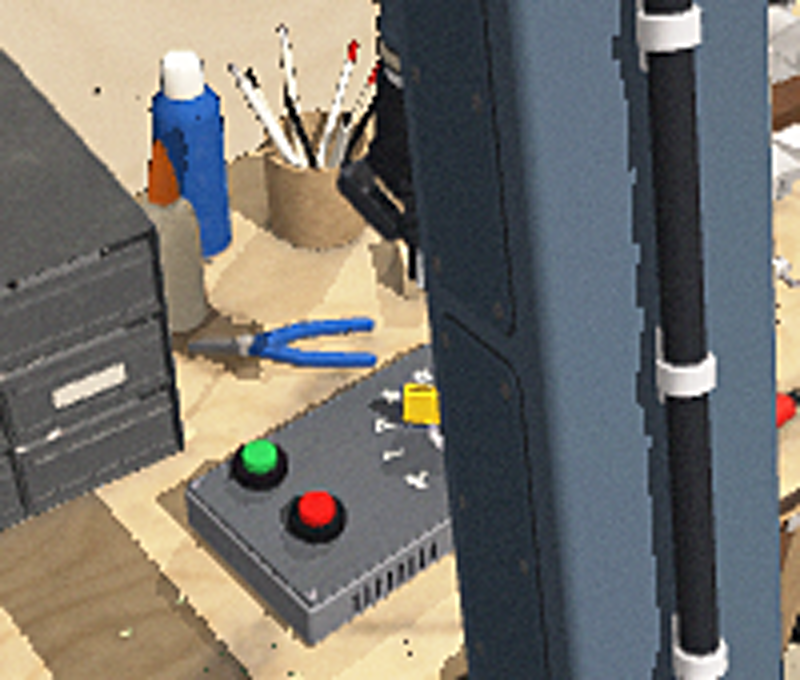

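The arm hides most of the dial in both views. The yellow pointer end is still visible in the scene crop at about (420,405), still at mark 2. I'll go down beside it with some clearance.

Call:
play_rows(
  plan=[
    [1,0,0.2,-0.5,0],
    [1,4,0.2,-0.5,0],
    [1,8,0.2,-0.5,0],
    [1,11,0.2,-0.5,0],
    [1,13,0.2,-0.5,0],
    [1,14.5,0.2,-0.5,0],
    [1,15.3,0.2,-0.5,0],
    [1,15.3,0.2,-0.5,0],
  ],
)

```text
t: 2.8
tool_pos: [494.7, 16.8, 99.6]
orientation: [0.669, 0.228, 0.67, -0.228]
wrist_force: [0.4, -0.3, 0.2]
opening: -0.1
```

```bash
python3 st.py 2 0 100; python3 - <<'E'
from h import *
p,M,s=tool();print(rows(p,M,[target(k,0) for k in(2.2,2.4,2.6,2.7)])[:,:4])
f=bot.grab_frame("scene");crop(f,(270,130,400,240),6,"pics/s3.png")
E
```

```text
2.8 [494.7  16.8  99.6] [-0.19  0.61  1.88  0.    0.65 -1.11] [ 0.4 -0.3  0.2] -0.12568878351151197
[[-0.042  0.049  1.527 -0.004]]
[[-0.043  0.209  1.891  0.101]
 [-0.043  0.331  2.27   0.206]
 [-0.044  0.412  2.66   0.31 ]
 [-0.045  0.437  2.857  0.363]]
```

View pics/s3.png

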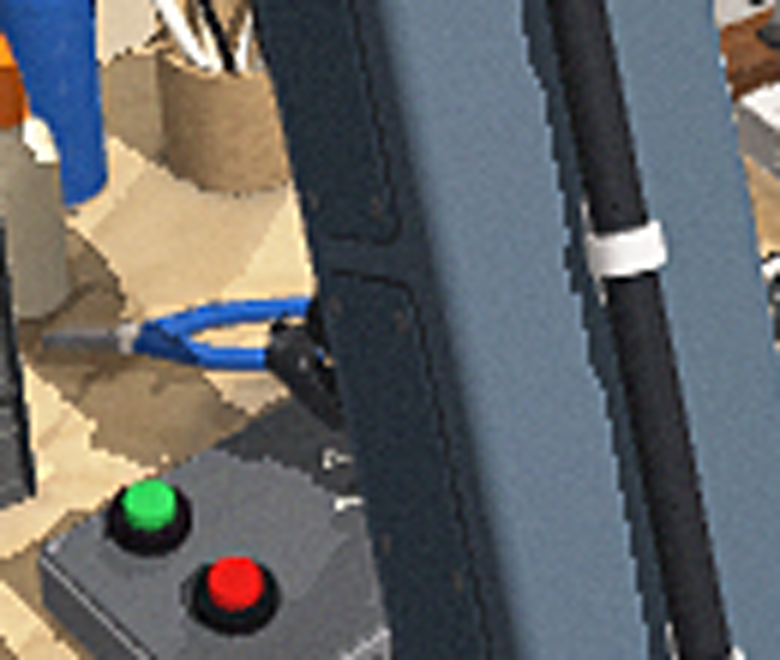

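Call:
play_rows(
  plan=[
    [1,0,0,0.5,0],
    [1,0,0.0,1.0,0],
    [1,0,0.05,1.3,0],
    [1,0,0.05,1.5,0],
    [1,0,0.1,1.7,0.05],
    [1,0,0.2,1.9,0.1],
    [1,0,0.25,2.0,0.13],
    [1,0,0.25,2.0,0.13],
  ],
)

```text
t: 3.65
tool_pos: [511.9, 7.5, 100.4]
orientation: [0.653, 0.27, 0.654, -0.27]
wrist_force: [-2.3, 1.2, 1.6]
opening: 0.0
```

```bash
python3 - <<'E'
from h import *
p,M,s=tool();print(s["wrist_force"].round(2),s["torque"].round(3),(M.T@s["wrist_force"]).round(2),p);print(rows(p,M,[target(k,0) for k in(2.2,2.4,2.6,2.7,2.8)])[:,:4])
E
```

```text
[-2.25  1.21  1.55] [0.245 0.283 0.019] [-1.55 -0.74 -2.45] [511.87772277   7.46496669 100.36729882]
[[ 0.037 -0.102 -0.02  -0.027]
 [ 0.036  0.067  0.34   0.077]
 [ 0.035  0.197  0.716  0.182]
 [ 0.035  0.247  0.908  0.235]
 [ 0.034  0.287  1.103  0.287]]
```

Call:
play_rows(
  plan=[
    [1,0,0.05,0.2,0.05],
    [1,0,0.1,0.35,0.1],
    [1,0,0.15,0.5,0.13],
    [1,0,0.2,0.6,0.16],
    [1,0,0.2,0.7,0.18],
    [1,0,0.2,0.7,0.18],
  ],
)

```text
t: 4.25
tool_pos: [519.7, 3.1, 100.4]
orientation: [0.627, 0.328, 0.626, -0.328]
wrist_force: [0.0, -0.8, -0.1]
opening: 0.0
```

```bash
cat > f.py <<'E'
import sys
from h import *
p,M,s=tool();print(s["t"],(M.T@s["wrist_force"]).round(2),p.round(1));ks=[float(a) for a in sys.argv[1:]];print(rows(p,M,[target(k,0) for k in ks])[:,:4])
E
python3 f.py 2.6 2.7 2.8 2.9 3 3.2 3.5
```

```text
4.25 [ 0.08 -0.43  0.66] [519.7   3.1 100.4]
[[ 0.037 -0.074 -0.131  0.002]
 [ 0.037  0.01   0.05   0.054]
 [ 0.037  0.084  0.234  0.107]
 [ 0.038  0.149  0.422  0.159]
 [ 0.038  0.204  0.614  0.211]
 [ 0.038  0.283  1.004  0.316]
 [ 0.039  0.324  1.599  0.473]]
```

The force fell to zero, so the pointer jumped (2→3). Next click.

Call:
play_rows(
  plan=[
    [1,0,0.1,0.2,0.1],
    [1,0,0.15,0.45,0.16],
    [1,0,0.2,0.65,0.21],
    [1,0,0.25,0.85,0.26],
    [1,0,0.3,1.05,0.32],
    [1,0,0.3,1.2,0.37],
    [1,0,0.3,1.3,0.4],
    [1,0,0.3,1.3,0.4],
  ],
)

```text
t: 5.05
tool_pos: [529.4, -5.2, 100.4]
orientation: [0.549, 0.446, 0.549, -0.446]
wrist_force: [0.4, 2.7, 0.1]
opening: 0.1
```

```bash
python3 f.py 3.2 3.3 3.4 3.5 3.6 3.7 3.8
```

```text
5.05 [-0.09  0.98 -2.6 ] [529.4  -5.2 100.4]
[[ 0.035 -0.128 -0.205 -0.084]
 [ 0.035 -0.028 -0.032 -0.031]
 [ 0.035  0.061  0.145  0.021]
 [ 0.035  0.142  0.327  0.074]
 [ 0.035  0.213  0.513  0.126]
 [ 0.035  0.274  0.703  0.178]
 [ 0.035  0.325  0.895  0.231]]
```

Call:
play_rows(
  plan=[
    [1,0,0.1,0.2,0.03],
    [1,0,0.15,0.35,0.08],
    [1,0,0.2,0.5,0.12],
    [1,0,0.25,0.6,0.15],
    [1,0,0.25,0.65,0.17],
    [1,0,0.25,0.65,0.17],
  ],
)

```text
t: 5.65
tool_pos: [532.8, -11.7, 100.3]
orientation: [0.509, 0.491, 0.509, -0.491]
wrist_force: [0.7, 0.4, -0.4]
opening: 0.2
```

```bash
python3 f.py 3.6 3.7 3.8 3.9 4 4.2 4.4; python3 - <<'E'
from h import *
for n in("scene","top"):
    f=bot.grab_frame(n);crop(f,(265,150,395,250),6,f"pics/{n}4.png")
E
```

```text
5.65 [ 0.39  0.74 -0.34] [532.8 -11.7 100.3]
[[ 0.028 -0.024 -0.187 -0.045]
 [ 0.028  0.068 -0.011  0.008]
 [ 0.028  0.151  0.17   0.06 ]
 [ 0.028  0.225  0.355  0.112]
 [ 0.028  0.288  0.543  0.165]
 [ 0.028  0.385  0.929  0.27 ]
 [ 0.029  0.442  1.323  0.374]]
```

View pics/top4.png

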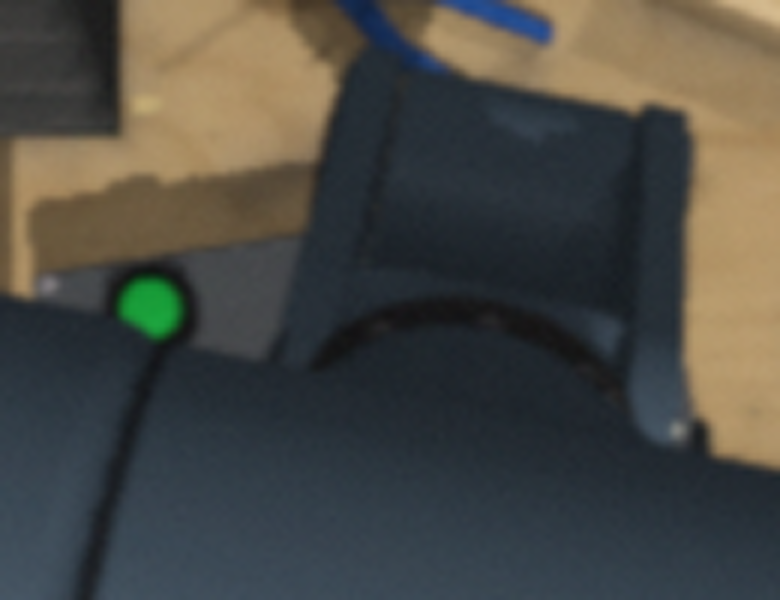

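The force is gone again, which suggests speed 4, but the arm hides the pointer. There is plenty of time, so I'll back off and look before the last click.

Call:
play_rows(
  plan=[
    [1,0,0,-1,0],
    [1,-5,0,-1,0],
    [1,-10,0,-1,0],
    [1,-15,0,-1,0],
    [1,-15,0,4,0],
    [1,-15,0,9,0],
    [1,-15,0,14,0],
    [1,-15,0,19,0],
  ],
)

```text
t: 6.55
tool_pos: [539.6, -201.9, 250.6]
orientation: [0.509, 0.491, 0.509, -0.49]
wrist_force: [0.1, 0.6, 0.3]
opening: -0.2
```

Call:
play_rows(
  plan=[
    [1,0,0,5,0],
    [1,0,0,10,0],
    [1,0,0,10,0],
  ],
)

```text
t: 6.85
tool_pos: [543.8, -307.5, 250.2]
orientation: [0.509, 0.492, 0.506, -0.493]
wrist_force: [-1.2, 0.6, 0.6]
opening: 0.4
```

```bash
cat > look.py <<'E'
import sys
from h import *
n=sys.argv[1]
f=bot.grab_frame("top");crop(f,(265,170,390,260),6,f"pics/t{n}.png")
c=cents(f,(300,170,390,260)).get("yellow")
if c:
    print(c[:2]);r=cv2.minAreaRect(cv2.findNonZero(c[2]));b=cv2.boxPoints(r);print(r)
    i=int(np.linalg.norm(b[1]-b[0])<np.linalg.norm(b[2]-b[1]))
    e=[(b[i]+b[(i+3)%4])/2,(b[(i+1)%4]+b[(i+2)%4])/2]
    P=[ray(f,x,97)[:2] for x in e];P.sort(key=lambda q:-np.linalg.norm(q-A));d=P[0]-P[1]
    print("k",(np.radians(105)-(np.arctan2(d[1],d[0])-YAW))/.5236,P)
p,M,s=tool();print(s["t"],p)
E
python3 look.py 5
```

```text
(array([348.23134328, 210.10447761]), np.int32(134))
((348.2705078125, 210.02459716796875), (6.156430244445801, 22.452863693237305), 5.19442892074585)
k 3.996187716020309 [array([548.51310955, -35.09738147]), array([487.64908468, -27.31573073])]
6.9 [ 543.21449104 -303.82335908  249.86701833]
```

View pics/t5.png

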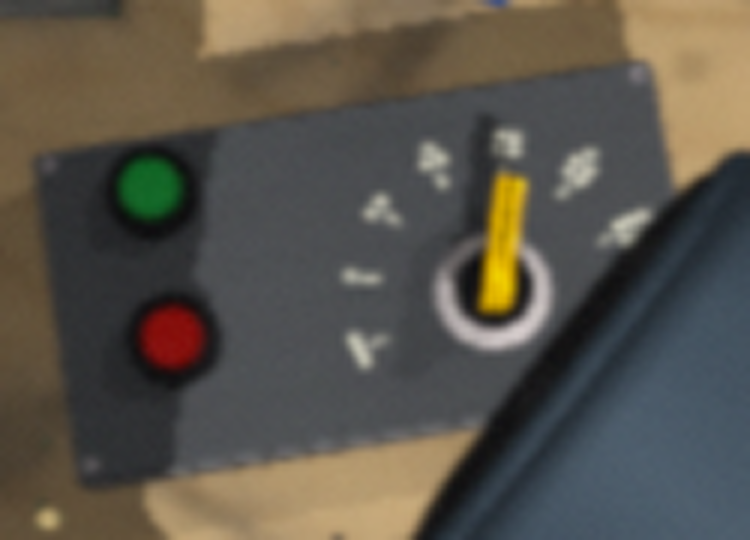

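The pointer shows k=4.00, its tip at crop pixel (513,180) by the four-dot mark; the five-dot mark is next, at (578,170). I'll go back in for one last click.

```bash
python3 st.py 4 15 250
```

```text
6.9 [ 543.2 -303.8  249.9] [-0.69  0.53  1.44 -0.    1.17 -0.72] [0.6 0.9 0.4] 0.2914003292307872
[[-2.700e-02  4.250e-01 -3.017e+01  1.610e-01]]
```

Call:
play_rows(
  plan=[
    [1,0,0.4,-5,0.16],
    [1,0,0.4,-10,0.16],
    [1,0,0.4,-15,0.16],
    [1,0,0.4,-20,0.16],
    [1,0,0.4,-25,0.16],
    [1,0,0.4,-30.2,0.16],
    [1,0,0.4,-30.2,0.16],
    [1,0,0.4,-30.2,0.16],
  ],
)

```text
t: 7.7
tool_pos: [535.3, 3.8, 250.4]
orientation: [-0.469, -0.529, -0.47, 0.529]
wrist_force: [-0.3, -0.6, 0.3]
opening: -0.2
```

```bash
python3 st.py 4 15 100
```

```text
7.7 [535.3   3.8 250.4] [-0.2   0.41  1.66 -0.    1.07 -0.08] [-0.3 -0.6  0.3] -0.23106427192055798
[[1.5038e+01 3.3400e-01 5.5500e-01 1.0000e-02]]
```

Call:
play_rows(
  plan=[
    [1,0,0.3,0.4,0],
    [1,4,0.3,0.4,0],
    [1,8,0.3,0.4,0],
    [1,11,0.3,0.4,0],
    [1,13,0.3,0.4,0],
    [1,14.5,0.3,0.4,0],
    [1,15.0,0.3,0.4,0],
    [1,15.0,0.3,0.4,0],
  ],
)

```text
t: 8.5
tool_pos: [538.9, -4.9, 99.6]
orientation: [-0.467, -0.53, -0.468, 0.531]
wrist_force: [-0.1, -0.1, 0.1]
opening: 0.2
```

```bash
python3 f.py 4 4.1 4.2 4.3 4.4 4.5
```

```text
8.5 [-0.12 -0.1   0.11] [538.9  -4.9  99.6]
[[-0.037 -0.142  1.239  0.003]
 [-0.037 -0.058  1.419  0.055]
 [-0.037  0.016  1.604  0.108]
 [-0.037  0.081  1.792  0.16 ]
 [-0.037  0.135  1.984  0.212]
 [-0.037  0.179  2.178  0.265]]
```

Call:
play_rows(
  plan=[
    [1,0,-0.1,0.5,0],
    [1,0,-0.1,0.9,0],
    [1,0,-0.1,1.2,0],
    [1,0,-0.05,1.4,0.05],
    [1,0,0,1.6,0.1],
    [1,0,0.1,1.75,0.15],
    [1,0,0.1,1.85,0.18],
    [1,0,0.1,1.85,0.18],
  ],
)

```text
t: 9.3
tool_pos: [538.1, -21.8, 100.9]
orientation: [0.419, 0.571, 0.418, -0.569]
wrist_force: [1.1, 3.2, 1.2]
opening: -0.2
```

```bash
python3 f.py 4.4 4.5 4.6 4.7 4.8
```

```text
9.3 [-1.23  0.15 -3.36] [538.1 -21.8 100.9]
[[0.087 0.05  0.297 0.034]
 [0.087 0.128 0.48  0.087]
 [0.087 0.197 0.667 0.139]
 [0.087 0.255 0.857 0.191]
 [0.087 0.304 1.05  0.244]]
```

Call:
play_rows(
  plan=[
    [1,0,0.05,0.2,0.03],
    [1,0,0.1,0.35,0.06],
    [1,0,0.15,0.5,0.1],
    [1,0,0.2,0.6,0.13],
    [1,0,0.2,0.7,0.15],
    [1,0,0.2,0.7,0.15],
  ],
)

```text
t: 9.9
tool_pos: [537.1, -29.6, 100.1]
orientation: [-0.374, -0.6, -0.375, 0.6]
wrist_force: [0.3, -0.5, -0.6]
opening: 0.0
```

```bash
python3 f.py 4.6 4.7 4.8 5
```

```text
9.9 [0.6  0.43 0.32] [537.1 -29.6 100.1]
[[ 0.015  0.044 -0.124 -0.011]
 [ 0.015  0.131  0.056  0.041]
 [ 0.015  0.207  0.239  0.093]
 [ 0.015  0.332  0.617  0.198]]
```

The force is released again. I'll back off, lift and check.

Call:
play_rows(
  plan=[
    [1,0,0,-1,0],
    [1,-5,0,-1,0],
    [1,-10,0,-1,0],
    [1,-15,0,-1,0],
    [1,-15,-2,4,0],
    [1,-15,-4,9,0],
    [1,-15,-6,14,0],
    [1,-15,-8,19,0],
  ],
)

```text
t: 10.7
tool_pos: [392.5, -154.9, 250.6]
orientation: [0.376, 0.599, 0.375, -0.599]
wrist_force: [-0.1, -0.1, -0.2]
opening: -0.0
```

Call:
play_rows(
  plan=[
    [1,0,-2,5,0],
    [1,0,-4,10,0],
    [1,0,-4,10,0],
  ],
)

```text
t: 11.0
tool_pos: [311.3, -229.6, 250.5]
orientation: [-0.373, -0.6, -0.373, 0.601]
wrist_force: [-0.0, 0.2, 0.4]
opening: -0.0
```

```bash
python3 look.py 6; python3 - <<'E'
from h import *
p,M,s=tool();print(M.round(2)); N=M
for dz in(250,105): print(rows(p,M,[(np.r_[GREEN,dz],N)]))
E
```

```text
(array([351.24193548, 211.52419355]), np.int32(124))
((351.34759521484375, 211.49813842773438), (5.792252063751221, 22.80318260192871), 37.5685920715332)
k 5.061766551504291 [array([537.96173282, -59.17049571]), array([489.65078164, -19.69408018])]
11.05 [ 312.11708346 -228.92228276  250.52087343]
[[-0.    0.9  -0.44]
 [-0.   -0.44 -0.9 ]
 [-1.    0.    0.  ]]
[[ 2.0000e-02  5.2430e+00 -4.2528e+01  0.0000e+00  0.0000e+00  0.0000e+00]]
[[ 14.52    5.241 -42.539   0.      0.      0.   ]]
```

View pics/t6.png

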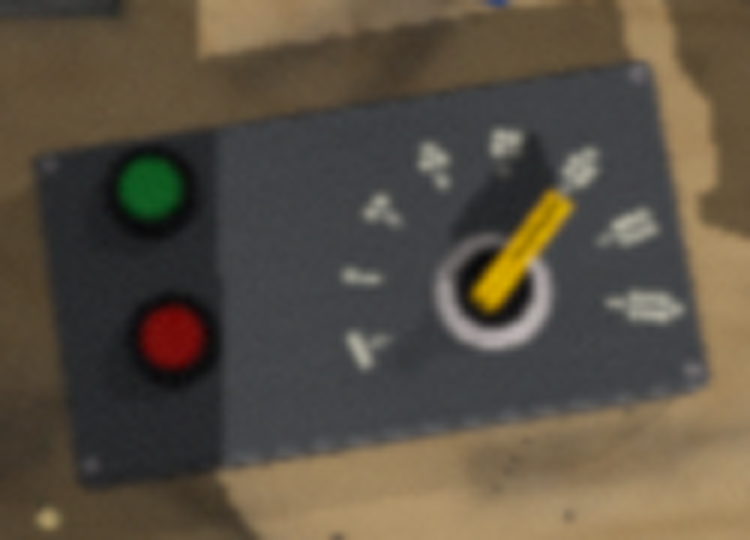

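The pointer rests at speed 5 (k=5.06), its tip at crop pixel (565,200) on the five-dot mark. Before moving over the green button I'll check the clearance to the cabinet.

```bash
python3 - <<'E'
from h import *
f=bot.grab_frame("top");print(ray(f,(284,173),0),ray(f,(200,173),0), ray(f,(284,150),150))
c=cents(f,(265,170,320,260));print([ (n,ray(f,c[n][0],77)) for n in c])
E
```

```text
[648.73418127 149.64483182   0.        ] [654.72140978 400.55918278   0.        ] [673.97747357 136.24558887 150.        ]
[('green', array([550.35905713, 128.59872456,  77.        ])), ('red', array([480.91313823, 119.17985229,  77.        ]))]
```

Call:
play_rows(
  plan=[
    [1,0,0.6,-5,0],
    [1,0,1.2,-10,0],
    [1,0,1.8,-15,0],
    [1,0,2.4,-20,0],
    [1,0,3,-25,0],
    [1,0,3.6,-30,0],
    [1,0,3.6,-30,0],
  ],
)

```text
t: 11.8
tool_pos: [480.6, 34.0, 250.5]
orientation: [0.378, 0.599, 0.378, -0.596]
wrist_force: [-0.3, -0.1, -0.2]
opening: 0.1
```

```bash
python3 - <<'E'
from h import *
p,M,s=tool();print(s["t"],p)
print(rows(p,M,[(np.r_[GREEN,250],M)]))
E
```

```text
11.8 [480.6350568   33.97445533 250.47928576]
[[  0.088   1.979 -11.461   0.      0.      0.   ]]
```

Call:
play_rows(
  plan=[
    [1,0,1,-5,0],
    [1,0,1.7,-9,0],
    [1,0,2,-11.5,0],
    [1,0,2,-11.5,0],
    [1,4,2,-11.5,0],
    [1,8,2,-11.5,0],
    [1,11.5,2,-11.5,0],
    [1,13.5,2,-11.5,0],
  ],
)

```text
t: 12.6
tool_pos: [543.2, 121.8, 112.6]
orientation: [-0.374, -0.598, -0.376, 0.601]
wrist_force: [0.2, 0.4, 0.2]
opening: 0.0
```

```bash
python3 - <<'E'
from h import *
p,M,s=tool();print(s["t"],p,s["wrist_force"])
print(rows(p,M,[(np.r_[GREEN,z],M) for z in (101,93)]))
f=bot.grab_frame("scene");crop(f,(250,130,380,240),6,"pics/s7.png")
E
```

```text
12.6 [543.21879473 121.8371715  112.55110333] [0.18236504 0.35949595 0.22629433]
[[ 1.152  0.096 -0.843  0.     0.     0.   ]
 [ 1.952  0.1   -0.846  0.     0.     0.   ]]
```

View pics/s7.png

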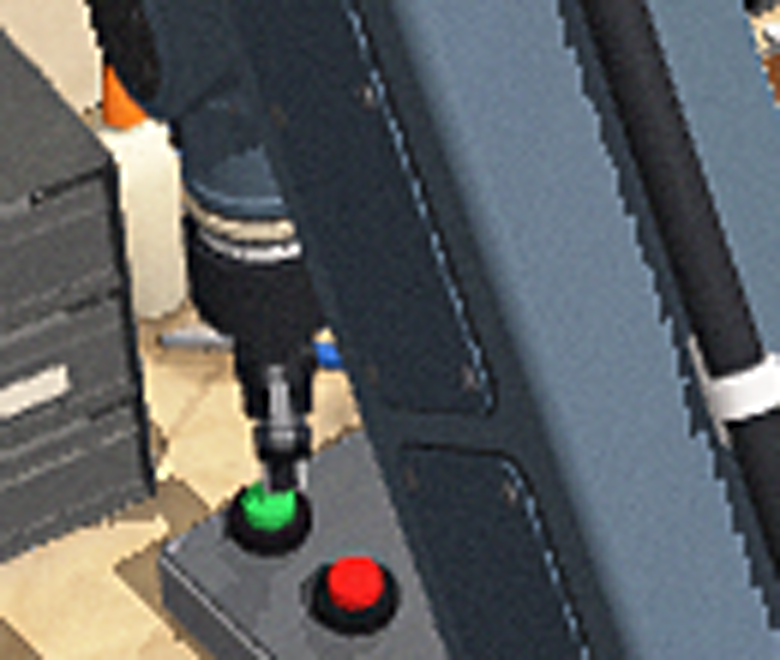

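The fingertip, at about (283,488) in the crop, is just above and slightly behind the green top at (268,505). That fits the 8 mm sideways shift still to go. I'll shift it and go down in small steps.

Call:
play_rows(
  plan=[
    [1,0,0.1,-0.5,0],
    [1,0,0.1,-0.85,0],
    [1,0,0.1,-0.85,0],
    [1,0.5,0.1,-0.85,0],
    [1,0.9,0.1,-0.85,0],
    [1,1.2,0.1,-0.85,0],
    [1,1.4,0.1,-0.85,0],
    [1,1.4,0.1,-0.85,0],
  ],
)

```text
t: 13.45
tool_pos: [550.5, 128.6, 100.9]
orientation: [-0.374, -0.599, -0.375, 0.6]
wrist_force: [-0.7, 0.3, -0.0]
opening: -0.1
```

Call:
play_rows(
  plan=[
    [1,0.2,0,0,0],
    [1,0.35,0,0,0],
    [1,0.5,0,0,0],
    [1,0.5,0,0,0],
  ],
)

```text
t: 13.85
tool_pos: [551.0, 128.6, 96.5]
orientation: [0.375, 0.6, 0.375, -0.6]
wrist_force: [-0.3, -0.9, 2.3]
opening: -0.3
```

Call:
play_rows(
  plan=[
    [1,0.15,0,0,0],
    [1,0.3,0,0,0],
    [1,0.4,0,0,0],
    [1,0.4,0,0,0],
  ],
)

```text
t: 14.25
tool_pos: [550.9, 128.7, 93.0]
orientation: [0.375, 0.6, 0.375, -0.6]
wrist_force: [-1.9, -0.7, 7.6]
opening: 0.3
```

Call:
play_rows(
  plan=[
    [1,0.1,0,0,0],
    [1,0.2,0,0,0],
    [1,0.2,0,0,0],
  ],
)

```text
t: 14.55
tool_pos: [551.0, 128.7, 92.8]
orientation: [0.375, 0.6, 0.374, -0.599]
wrist_force: [-4.3, -0.5, 20.0]
opening: 0.5
```

The button is on its stop: 20 N with no further travel. I'll lift off, retreat and check.

Call:
play_rows(
  plan=[
    [1,-2,0,0,0],
    [1,-6,0,0,0],
    [1,-11,0,0,0],
    [1,-15.5,0,0,0],
    [1,-15.5,0,5,0],
    [1,-15.5,0,10,0],
    [1,-15.5,0,15,0],
    [1,-15.5,0,20,0],
  ],
)

```text
t: 15.35
tool_pos: [461.9, -52.2, 245.1]
orientation: [0.375, 0.6, 0.375, -0.599]
wrist_force: [0.7, -0.3, -0.4]
opening: 0.2
```

Call:
play_rows(
  plan=[
    [1,0,0,5,0],
    [1,0,0,10,0],
    [1,0,-2,15,0],
    [1,0,-4,20,0],
    [1,0,-4,20,0],
    [1,0,-4,20,0],
    [1,0,-4,20,0],
  ],
)

```text
t: 16.05
tool_pos: [339.9, -212.8, 245.2]
orientation: [0.375, 0.6, 0.375, -0.6]
wrist_force: [-0.3, 0.3, -0.5]
opening: -0.2
```

```bash
python3 look.py 8;python3 - <<'E'
from h import *
f=bot.grab_frame("top");c=cents(f,(265,170,320,260));print([ (n,ray(f,c[n][0],77)) for n in c]);cv2.imwrite("pics/top8.png",f["pixels"][:,:,::-1])
print(bot.sense()["wrist_force"])
g=bot.grab_frame("scene");crop(g,(260,170,390,270),6,"pics/s8.png")
a=cv2.imread("pics/top0.png")[:,:,::-1];h=lambda i:cv2.cvtColor(np.ascontiguousarray(i),cv2.COLOR_RGB2HSV)
for n,bx,lo,hi in(("pliers",(300,130,360,172),(105,140,40),(125,255,255)),("tape",(170,240,225,275),(18,150,80),(32,255,255)),("screw",(400,240,450,262),(0,150,70),(6,255,255))):
    print(n,[np.mean(cv2.findNonZero(cv2.inRange(h(i)[bx[1]:bx[3],bx[0]:bx[2]],lo,hi)),axis=(0,1)) if cv2.inRange(h(i)[bx[1]:bx[3],bx[0]:bx[2]],lo,hi).any() else None for i in(a,f["pixels"])])
E
```

```text
(array([351.24193548, 211.52419355]), np.int32(124))
((351.34759521484375, 211.49813842773438), (5.792252063751221, 22.80318260192871), 37.5685920715332)
k 5.061766551504291 [array([537.96173282, -59.17049571]), array([489.65078164, -19.69408018])]
16.1 [ 340.16070428 -212.4091186   245.2117967 ]
[('green', array([550.5903665 , 128.62542889,  77.        ])), ('red', array([481.30835712, 118.96381589,  77.        ]))]
[ 0.49164347  0.64173305 -0.14718416]
pliers [array([35.01477833, 23.57635468]), array([35.29017857, 23.57142857])]
tape [array([25.94362745, 19.30637255]), array([26.02955665, 19.28078818])]
screw [array([26.81208054, 11.05704698]), array([26.87625418, 11.00668896])]
```

View pics/top8.png

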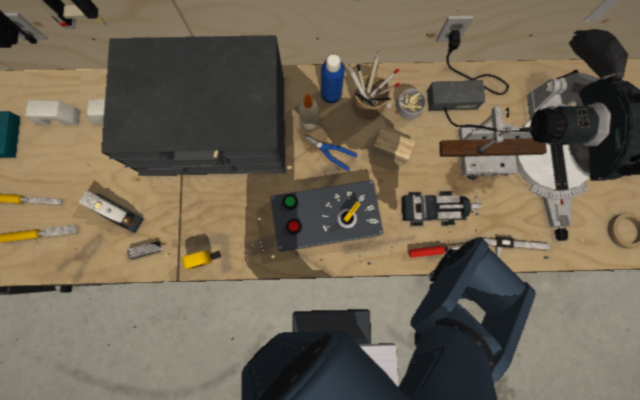

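View pics/s8.png

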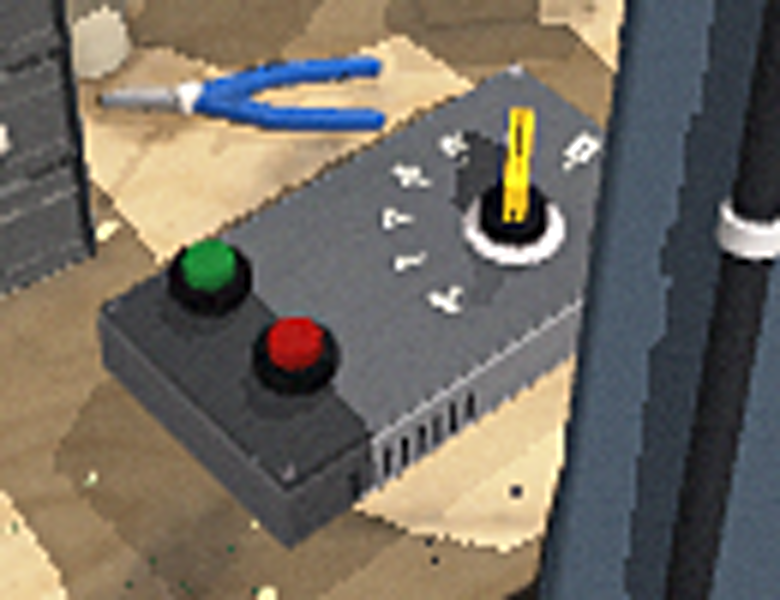

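The pointer is at speed 5, with its tip at about (360,200) in the top view. Both buttons are up and look alike, and the bystanders haven't moved.

```bash
python3 -c "
from workcell import bot
print(bot.hand_in())"
```

```text
the job is handed in; nothing more can be done
None
```

The selector is at speed 5, the green start button was pressed after that, and the job is handed in. No verdict is reported.

- **Selector:** With the gripper shut, I pushed the pointer clockwise from one side only, through three clicks (2→3, 3→4, 4→5). At each click the push force rose and then dropped to nothing. Camera checks read 4.00 clicks before the last push and 5.06 after it, about 0.03 rad from speed 5 and inside the 0.12 limit. The reading was the same after the button press. The arm hid the pointer during pushing, so click 2→3 was counted by force alone.
- **Start button:** I pressed it until it stopped moving: about 20 N, with only 0.2 mm more travel between the last two steps. I had no direct reading of the button's travel. It then came up again.
- **Final check (16.1 s):** Both buttons look up, and I never touched the red one. In the top view the pliers, tape measure and screwdriver show shifts under 0.3 pixel (about 1 mm). The arm is clear, with only noise on the wrist force.

No check failed. The two cameras disagreed by about 4–5 mm on the button positions, which was too small to matter.

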